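Latch the lid of the damp box

ROBOT

A 7-joint arm with a two-finger parallel gripper is mounted at the origin on the work surface. World frame = base frame: x ahead of the robot, y to its left, z up, the work surface at z = 0. Lengths are in mm, angles in rad, forces in N, time in s.
With the tool pointing down it reaches from about 425 to 875 mm from the base axis. Payload 8.4 kg.
Tool frame: the origin (TCP) lies on the centre line of the jaws, within the pads' length; the fingertips stand 14 mm ahead of it and the grasp point (between the pads) lies 5 mm behind it (nose_length is the distance from the TCP to the fingertips, in mm); z points along the fingers, y is the line along which they close (so a half turn about z gives the same grasp; the last joint's range is limited). The gripper opens to 87 mm and grips with 3 to 60 N. Pads are 19 mm wide; open, the fingers measure 117 mm over their backs; the gripper's body (75 mm by 190 mm) begins 51 mm behind the grasp point.
Start: joints at [-1.404, 0.333, 0.04, 1.465, -0.013, 1.343, -0.059], TCP at [170.745, 627.145, 236.546] pointing down, gripper open.
Joint ranges: [-2.58, 2.58], [-0.38, 2.09], [-1.3, 1.39], [0.25, 2.4], [-1.5, 4.64], [0.08, 2.09], [-2.65, 2.65]. Speed limits (rad/s): [2.22, 2.22, 2.79, 2.79, 3.14, 3.14, 3.14].

INTERFACE

Orientations are given as a unit quaternion [x, y, z, w].
In Python, from plant import * gives the robot as it stands.
- The arm moves only by the tool move_arm, never from a script. Its argument "targets" is a list of rows, each an object with "linear": the shift along the tool's x, y, z scaled (see below), a list of three; "twist": the turn about the tool's z scaled (see below). In form: [{"linear": [tx, ty, tz], "twist": twist}, ...]. A call has 1 to 5 rows; each row is the pose to reach, as a shift and turn from the pose commanded when the call began, along the tool's axes at that moment, turning the shorter way round; what a row does not reach only later rows make up. The controller multiplies each number of a shift by 0.5 m and each number of a turn by 180 degrees. A row lasts 1/8 s, in which the tool goes at most 62.5 mm and 10.7 degrees, less where a joint would pass 70% of its speed; a pose out of reach is approached as far as the arm can. A call with a number of a shift or a turn outside -1 to 1 is refused whole. A call with a gripper value outside its range is refused whole. "claw" is the gripper command: -1 is shut, 1 is fully open, values between are in proportion, set as the call begins (left out, the last holds). The fingers move at their own pace and stop on an object; "newtons" is the grip in N (left out, the last holds). Time passes only in rows, so rows that repeat a pose let the fingers close. It gives the time, the measured TCP pose, the force, the opening and the grip force at its end, in the units of the state.
- state(): the state, without advancing time (a new reading comes with each control period).
- read_camera(name): name is "scene" or "top" or "wrist"; returns a dict with "frame" (400x640x3 uint8, red, green, blue), "range_z" (400x640 float32, mm along the optical axis (not along the pixel's ray), 0 where there is no reading), "intrinsics" (3x3 intrinsics, pixels), "distortion" ([k1, k2, p1, p2, k3] as OpenCV has them; the pictures are not rectified), "pose" (4x4, takes a point from camera to world coordinates). Camera axes: x right, y down, z forward; pixel columns grow to the right and rows downward; lengths in mm; the calibration is good to about 2 mm. A picture is of the moment at which its call begins.
- hand_in(): hands the job in; it is judged then, once.
Trained networks look in a picture, given as the dict that the camera call returned (one of the last four; its "shot" number tells which), for a name from the list of things; names that differ only in an ending like _2 or _b are one class to them, and where a whole thing is asked for, a point or a joint stands for the part that bears it (a point fixed in the world has none). Each returns a list of dicts, best first, with "p" (0 to 1); they miss things now and then, are a little off and sometimes report something else, mostly with a low value. They report only what shows in the picture. A call takes as long as a camera call.
- boxes_of(thing, picture): "box" ([left, top, right, bottom] in pixels, round what is visible of it).
- cut_out(thing, picture): "region" (400x640 bool, what is visible of it) and "box" ([left, top, right, bottom] in pixels, round what is visible of it).
- landmark_of(thing, picture): "pixel" ([column, row] in pixels: a listed point, or the origin of a listed thing).
The state is a dict: "clock": time; "joint_positions": joint angles; "dq": joint speeds; "effort": joint torques, N m; "tcp_pos": TCP position; "eef_rot": TCP orientation; "contact_force": force on the tool from outside, world axes, zero at the start; "wrist_torque": the same for the moment, N m; "gripper_width": finger opening in mm; "finger_force": force on a finger pad.
Only numpy, scipy, OpenCV 4.12 (cv2) and the standard library are available. Lean on these libraries where they do the work, as an engineer would, in place of code of your own. Each camera call takes 0.05 s, during which the arm holds its last target. There are 200 camera calls.

TASK

The damp box that keeps the clay moist has its lid lying loose on a springy seal: swing the latch's wire loop up and over so that its cross bar drops behind the lip of the keeper on the lid, then press the latch lever down until it lies fully home on its stop, past the grip of its spring clip, and the lid is pulled tight. The lever is thin sheet steel: press it steadily, without clamping it in the gripper and never harder than about 3 kg (30 N), and do not disturb the things lying around.

Things in the scene. Friction and masses are not known exactly. Their poses are not given: they have to be found in the camera images.
- damp_box: Grey plastic storage box, 200 mm deep (x), 280 wide (y), 122 high, very heavy, fixed. Origin: centre of its underside; +x points from the latch side (front) to the lid hinge (rear), z up. The latch is at y = 0 on the front face (x = -100 mm), on a steel plate 64 mm wide, 6 mm thick, 45 to 103 mm up. Rib and lid overhang the face by 7 mm at most.
- lever_pivot (a point): Axis of the lever, running along the box's y; 18 mm in front of the front face, 92 mm above the box's underside. It does not move.
- latch_lever (a joint): Lever angle q, rad. 0: fully home, on its stop. Grows to 2.1 as the lever swings outward (away from the box) and up: it points 0.20 + q rad outward from straight down. A steel plate 26 mm wide (box y), 4 mm thick, 66 mm from pivot to end. About 0.10 N m of friction keeps it where it is left. In the last 0.15 rad its end enters a spring clip (see lever_end).
- lever_end (a point): Centre line of the lever's rolled end (6 mm diameter, 26 mm long along box y). From q = 0.15 it rides into a sprung steel clip 16 mm wide, just below it when home: pressing 50 mm from the pivot takes 12 to 18 N to get in, then 8 to 12 N on to the stop, where force rises sharply. The clip holds it wherever it is left, so it must be pushed right to the stop.
- bail_pivot (a point): Pivot of the wire loop (bail), carried by the lever 20 mm from the lever's pivot, at q - 0.17 rad outward from straight down when the lever is at q. Moving the loop by its tab drags the lever along with about 5 N.
- latch_bail (a joint): Angle of the wire loop to the lever, rad, light friction. The loop leans outward from upright (away from the box) by latch_bail minus latch_lever rad. It is 64.5 mm from its pivot to the centre of its cross bar; its two 5 mm wire legs stand 43 mm apart, either side of the lever.
- bail_bar (a point): Middle of the loop's cross bar: round steel bar, 6 mm diameter, 43 mm long along box y. It is this bar that goes behind the keeper's lip.
- tab_end (a point): Far end of the pull tab, a flat steel tongue in the plane of the loop, straight on from the cross bar: 12 mm wide (box y), 5 mm thick, its end 31 mm beyond the bar's centre. It can be pinched across its 12 mm width and pivots between the fingers.
- keeper (a point): Where the bar's centre belongs: in the keeper, a steel trough 24 mm wide (box y) on the lid's front edge, open upward, moving with the lid. Floor 3 mm below this point; front lip 4 mm thick, centred 10 mm in front of it, rising 5 mm above it; back wall 8 mm behind it. The lid's top is 5.5 mm above it, the lid's front edge 14 mm behind it.
- lid (a joint): Lid angle about its rear hinge, rad. 0: fully tight; 0.03: loose on its seal, front edge 6 mm up (it opens no further). Holding it tight takes some 58 N at the keeper, so only the latch can do it: with the bar in the keeper the lever begins to pull at about 0.9 rad, against 2 to 6 N at 50 mm from its pivot.

How it is judged:
By the outcome, as a careful person would: the job done as asked, in the order asked, and still so for the second after the job is handed in, with the robot touching nothing.
It also fails if it takes over 64 s, if anything falls off the work surface, if the arm or the gripper's body presses on something with over 40 N, if the wrist force passes 120 N, or if a joint passes its speed limit or range.

## Working session

There is one attempt and no reset: what is moved stays moved. The work goes in short steps, Python scripts to look and compute and a tool call to move; the robot and the scene stay as the last step left them, time stands still between calls to the robot, and variables do not carry over. Pictures are saved under pics/ and viewed, at most 10 in all, crops included, and the job is handed in when it is done.

Besides the shell and the picture viewer there is one more tool, called after "Call:" as a command line: name --argument value ..., lists and objects as JSON in quotes. move_arm: Moves the arm, as the interface text tells. Shifts and turns lie within -1 to 1; 1 stands for 0.5 m of shift or 180 degrees of turn. Its arguments: {"type":"object","properties":{"targets":{"type":"array"},"claw":{"type":"number"},"newtons":{"type":"number"}},"required":["targets"]}

```bash
mkdir -p pics; cat > h.py <<'E'
from plant import *
import numpy as np, cv2
from scipy.spatial.transform import Rotation as R
def px2w(c,uv,z=None,d=None):
    K=np.array(c["intrinsics"]);D=np.array(c["distortion"]);T=np.array(c["pose"])
    n=cv2.undistortPoints(np.array([[uv]],float),K,D)[0,0]
    r=np.array([n[0],n[1],1.])
    if d is None:
        u,v=int(round(uv[0])),int(round(uv[1])); p=c["range_z"][max(v-1,0):v+2,max(u-1,0):u+2]; p=p[p>0]; d=np.median(p) if p.size else 0
    return (T@np.r_[r*d,1])[:3]
def ray(c,uv):
    T=np.array(c["pose"]);n=cv2.undistortPoints(np.array([[uv]],float),np.array(c["intrinsics"]),np.array(c["distortion"]))[0,0]
    return T[:3,3],T[:3,:3]@np.array([n[0],n[1],1.])
def w2px(c,P):
    T=np.linalg.inv(np.array(c["pose"]));p,_=cv2.projectPoints(np.array(P,float).reshape(-1,1,3),cv2.Rodrigues(T[:3,:3])[0],T[:3,3],np.array(c["intrinsics"]),np.array(c["distortion"]));return p.reshape(-1,2)
def save(c,n,crop=None,s=1):
    f=c["frame"][:,:,::-1]
    if crop: f=f[crop[1]:crop[3],crop[0]:crop[2]]
    cv2.imwrite("pics/"+n+".png",cv2.resize(f,None,fx=s,fy=s))
E
python3 - <<'E'
from h import *
np.set_printoptions(precision=3,suppress=True)
s=state();print(s["tcp_pos"],s["eef_rot"],s["contact_force"],s["gripper_width"])
ims=[]
for n in ["scene","top"]:
    c=read_camera(n);ims.append(c["frame"][:,:,::-1])
    print(n,np.array(c["pose"])[:3].round(2).tolist())
    for t in ["damp_box","lever_pivot","lever_end","bail_pivot","bail_bar","tab_end","keeper"]:
        for o in landmark_of(t,c)[:2]: print(t,round(o["p"],2),np.round(o["pixel"],1),px2w(c,o["pixel"]))
    save(c,n)
E
```

```text
[170.64  626.73  235.641] [ 0.133  0.991 -0.001 -0.   ] [0.246 0.526 0.148] 87.23673551662891
scene [[0.55, 0.62, -0.55, 920.93], [0.84, -0.41, 0.37, -107.69], [0.0, -0.66, -0.75, 645.84]]
damp_box 0.63 [316.1 219.2] [573.405  98.565 144.214]
lever_pivot 0.56 [281.6 229.7] [527.484  59.134  95.748]
lever_end 0.82 [254.5 250.9] [475.321  21.669   0.783]
bail_pivot 0.86 [269.7 238.1] [538.28   32.3   104.763]
bail_bar 0.6 [253.  238.6] [447.854  32.188   0.013]
tab_end 0.59 [238.3 241.7] [558.376 -22.481 159.844]
keeper 0.68 [277.5 206.4] [516.24   62.307 141.721]
top [[-0.17, -0.96, 0.22, 391.52], [-0.99, 0.17, -0.04, 173.77], [0.0, -0.22, -0.98, 759.78]]
damp_box 0.92 [320.6 247.8] [455.726 163.01  147.878]
lever_pivot 0.92 [379.6 199.1] [511.216  65.199 148.461]
lever_end 0.94 [413.3 171.4] [552.265  -2.061 115.869]
bail_pivot 0.68 [388.5 193.8] [518.281  49.163 141.273]
bail_bar 0.67 [418.5 168.3] [549.509  -4.188 140.641]
tab_end 0.92 [431.2 154. ] [563.399 -22.764 158.343]
keeper 0.8 [386. 194.] [518.67   52.869 141.047]
```

View pics/scene.png

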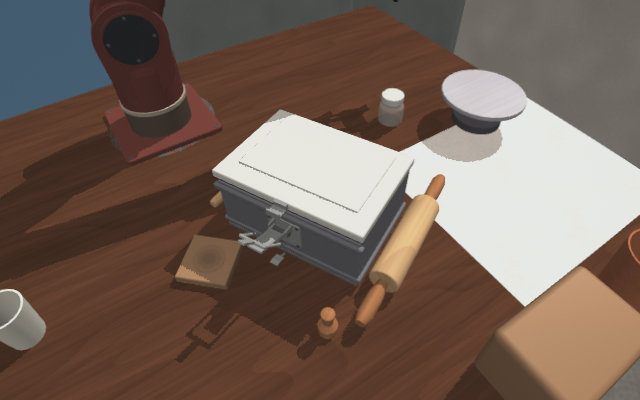

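View pics/top.png

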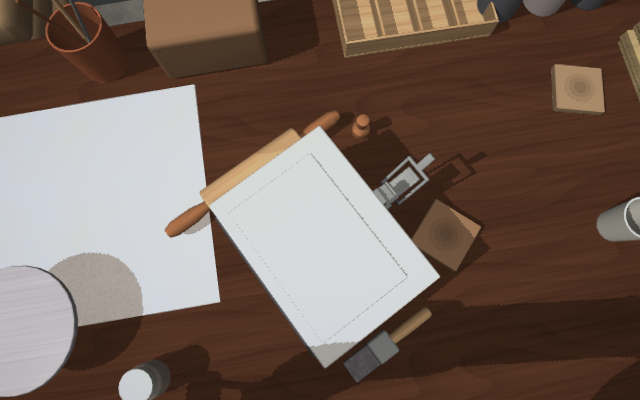

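```bash
python3 - <<'E'
from h import *
np.set_printoptions(precision=3,suppress=True)
c=read_camera("top")
K=np.array(c["intrinsics"]);D=np.array(c["distortion"]);T=np.array(c["pose"])
v,u=np.mgrid[0:400,0:640];d=c["range_z"]
n=cv2.undistortPoints(np.stack([u.ravel(),v.ravel()],1).astype(float).reshape(-1,1,2),K,D).reshape(-1,2)
P=(np.c_[n,np.ones(len(n))]*d.reshape(-1,1))@T[:3,:3].T+T[:3,3]
np.save("P.npy",P)
m=(d.ravel()>0)&(P[:,2]>125)&(P[:,2]<170)
reg=cut_out("damp_box",c)
rg=reg[0]["region"].ravel(); print(reg[0]["p"],rg.sum())
# lid pixels: bright
br=c["frame"].reshape(-1,3).min(1)>120
q=P[m&rg]
print(len(q), np.percentile(q[:,2],[1,10,50,90,99]))
r=cv2.minAreaRect(q[:,:2].astype(np.float32));print(r,cv2.boxPoints(r))
A=np.c_[q[:,:2],np.ones(len(q))];print("plane",np.linalg.lstsq(A,q[:,2],rcond=None)[0])
# table
t=(d.ravel()>0)&(abs(P[:,2])<20);print("table",np.median(P[t,2]))
# latch pts
L=boxes_of("latch_bail",c);print(L[:2]);
L=boxes_of("latch_lever",c);print(L[:2])
for t in ["damp_box","lever_pivot","lever_end","bail_pivot","bail_bar","tab_end","keeper"]:
    o=landmark_of(t,c)[0];print(t,ray(c,o["pixel"])[1].round(4).tolist(),o["pixel"])
E
```

```text
0.96 29835
28997 [131.209 143.13  147.414 149.832 151.552]
((488.96893310546875, 116.77318572998047), (288.0458679199219, 312.3595886230469), 27.087451934814453) [[289.627 190.241]
 [431.86  -87.856]
 [688.311  43.305]
 [546.078 321.403]]
plane [  0.014  -0.024 144.382]
table -0.14510877110234333
[{'box': [378.7, 155.0, 430.9, 201.9], 'p': 0.64}]
[{'box': [380.6, 153.8, 437.6, 202.9], 'p': 0.96}]
damp_box [0.1016, -0.0158, -1.0021] [320.1, 249.4]
lever_pivot [0.1926, -0.1719, -0.9753] [378.9, 198.5]
lever_end [0.2409, -0.2645, -0.9606] [414.1, 170.8]
bail_pivot [0.2047, -0.1931, -0.9717] [386.9, 191.7]
bail_bar [0.2371, -0.2705, -0.9612] [416.9, 172.0]
tab_end [0.2673, -0.3083, -0.9529] [430.4, 156.2]
keeper [0.2009, -0.1848, -0.9729] [383.7, 194.0]
```

```bash
python3 - <<'E'
from h import *
np.set_printoptions(precision=3,suppress=True)
c=read_camera("top");P=np.load("P.npy")
m=((P[:,2]>138)&(P[:,2]<156)&(c["frame"].reshape(-1,3).min(1)>120)).reshape(400,640).astype(np.uint8)
m=cv2.morphologyEx(m,cv2.MORPH_OPEN,np.ones((9,9)))
n,l,s,_=cv2.connectedComponentsWithStats(m);i=1+np.argmax(s[1:,4]);m=(l==i);print(s[i])
q=P[m.ravel()];r=cv2.minAreaRect(q[:,:2].astype(np.float32));print(r,cv2.boxPoints(r))
A=np.c_[q[:,:2],np.ones(len(q))];print("plane",np.linalg.lstsq(A,q[:,2],rcond=None)[0])
E
```

```text
[  215   129   221   235 27376]
((468.9434814453125, 156.67694091796875), (287.70562744140625, 214.03622436523438), 27.0219669342041) [[292.173 186.655]
 [389.417  -4.015]
 [645.714 126.699]
 [548.47  317.369]]
plane [  0.013  -0.024 144.836]
```

Call:
move_arm --targets '[{"linear":[0,0.1,-0.2],"twist":0},{"linear":[0,0.2,-0.2],"twist":0},{"linear":[0,0.3,-0.2],"twist":0},{"linear":[0,0.4,-0.2],"twist":0},{"linear":[0,0.5,-0.2],"twist":0}]'

```text
clock: 2.02
tcp_pos: [237.9, 829.1, 333.0]
eef_rot: [0.148, 0.989, 0.003, -0.012]
contact_force: [4.8, -0.1, -0.5]
gripper_width: 87.0
finger_force: 0.0
```

```bash
python3 - <<'E'
from h import *
s=state();print({k:np.round(v,3).tolist() for k,v in s.items()})
c=read_camera("wrist");print(np.array(c["pose"]).round(3));save(c,"w0")
E
```

```text
{'clock': 2.025, 'joint_positions': [-1.405, 0.9, 0.315, 0.418, -0.28, 1.837, -0.008], 'dq': [-0.148, 0.862, 2.111, -1.237, -1.834, 0.48, 0.233], 'effort': [-20.389, -109.438, -11.312, -38.626, 3.506, -0.471, -0.69], 'tcp_pos': [237.851, 829.116, 332.988], 'eef_rot': [0.148, 0.989, 0.003, -0.012], 'contact_force': [4.796, -0.08, -0.503], 'wrist_torque': [-0.054, -0.27, -0.017], 'finger_force': 0.0, 'gripper_width': 86.967}
[[ 2.94000e-01  9.21000e-01  2.55000e-01  1.65208e+02]
 [ 9.56000e-01 -2.84000e-01 -7.50000e-02  8.50075e+02]
 [ 3.00000e-03  2.66000e-01 -9.64000e-01  4.82793e+02]
 [ 0.00000e+00  0.00000e+00  0.00000e+00  1.00000e+00]]
```

Call:
move_arm --targets '[{"linear":[0,0.1,0],"twist":0},{"linear":[0,0.2,0],"twist":0},{"linear":[0,0.3,0],"twist":0},{"linear":[0,0.3,0],"twist":0}]'

```text
clock: 2.58
tcp_pos: [265.5, 867.5, 308.8]
eef_rot: [0.155, 0.988, 0.027, -0.009]
contact_force: [0.3, -0.4, 0.8]
gripper_width: 87.0
finger_force: 0.0
```

```bash
python3 - <<'E'
from h import *
s=state();print({k:np.round(v,3).tolist() for k,v in s.items()})
E
```

```text
{'clock': 2.575, 'joint_positions': [-1.436, 1.113, 1.288, 0.26, -1.212, 1.894, 0.081], 'dq': [-0.117, 0.417, 1.944, -0.225, -1.706, 0.029, 0.18], 'effort': [-2.792, -106.471, 0.996, -15.392, 3.136, -0.203, -0.366], 'tcp_pos': [265.451, 867.527, 308.783], 'eef_rot': [0.155, 0.988, 0.027, -0.009], 'contact_force': [0.295, -0.357, 0.819], 'wrist_torque': [-0.054, -0.003, -0.073], 'finger_force': 0.0, 'gripper_width': 87.003}
```

Call:
move_arm --targets '[{"linear":[0,0,0],"twist":0},{"linear":[0,0,0],"twist":0}]'

```text
clock: 2.82
tcp_pos: [264.7, 867.1, 308.9]
eef_rot: [0.155, 0.987, 0.027, -0.011]
contact_force: [0.6, -0.2, -0.3]
gripper_width: 86.7
finger_force: 0.0
```

```bash
python3 - <<'E'
from h import *
s=state();print({k:np.round(v,3).tolist() for k,v in s.items() if k in("tcp_pos","eef_rot","joint_positions","dq")})
E
```

```text
{'joint_positions': [-1.437, 1.111, 1.273, 0.262, -1.2, 1.894, 0.08], 'dq': [0.008, -0.016, -0.034, 0.009, -0.011, -0.0, 0.001], 'tcp_pos': [264.688, 867.061, 308.851], 'eef_rot': [0.155, 0.987, 0.027, -0.011]}
```

Call:
move_arm --targets '[{"linear":[0,-0.1,0],"twist":0},{"linear":[0,-0.2,0],"twist":0},{"linear":[0,-0.3,0],"twist":0},{"linear":[0,-0.3,0],"twist":0}]'

```text
clock: 3.32
tcp_pos: [215.5, 722.1, 299.0]
eef_rot: [0.153, 0.988, 0.024, -0.013]
contact_force: [-0.8, 1.0, 2.0]
gripper_width: 86.9
finger_force: 0.0
```

```bash
python3 - <<'E'
from h import *
s=state();print({k:np.round(v,3).tolist() for k,v in s.items() if k in("tcp_pos","eef_rot","joint_positions","dq")})
print(R.from_quat(s["eef_rot"]).as_matrix()[:,2])
E
```

```text
{'joint_positions': [-1.962, 0.832, 1.344, 1.143, -0.861, 1.671, 0.403], 'dq': [-0.711, -0.506, 0.048, 1.078, 0.546, -0.412, 0.244], 'tcp_pos': [215.485, 722.108, 298.967], 'eef_rot': [0.153, 0.988, 0.024, -0.013]}
[-0.0178015   0.05181989 -0.99849777]
```

```bash
cat >> h.py <<'E'
def shift(d,s=None):
    s=s or state();return (R.from_quat(s["eef_rot"]).inv().apply(np.array(d,float))/500).round(3).tolist()
def tilt(s=None):
    s=s or state();m=R.from_quat(s["eef_rot"]).as_matrix();z=m[:,2];return np.degrees(np.arccos(-z[2])).round(2),np.degrees(np.arctan2(z[1],z[0])).round(1),m.round(3).tolist()
E
python3 - <<'E'
from h import *
s=state();p=np.array(s["tcp_pos"]);print(s["clock"],p,tilt())
print(shift(np.array([-210,780,290])-p))
print(shift(np.array([-290,1080,290])-p))
E
```

```text
3.325 [215.48532595 722.10846528 298.96688867] (np.float64(3.14), np.float64(109.0), [[-0.953, 0.303, -0.018], [0.301, 0.952, 0.052], [0.033, 0.044, -0.998]])
[0.845, -0.148, 0.039]
[1.179, 0.375, 0.073]
```

Call:
move_arm --targets '[{"linear":[0.845,-0.148,0.04],"twist":0},{"linear":[0.845,-0.148,0.04],"twist":0},{"linear":[0.845,-0.148,0.04],"twist":0},{"linear":[0.845,-0.148,0.04],"twist":0},{"linear":[0.845,-0.148,0.04],"twist":0}]'

```text
clock: 3.95
tcp_pos: [-94.6, 766.9, 291.2]
eef_rot: [0.153, 0.988, 0.024, -0.012]
contact_force: [0.4, 1.5, -0.1]
gripper_width: 87.2
finger_force: 0.0
```

```bash
python3 - <<'E'
from h import *
s=state();p=np.array(s["tcp_pos"]);print(s["clock"],p,tilt(),s["joint_positions"])
print(shift(np.array([-150,790,290])-p),shift(np.array([-250,1080,290])-p))
E
```

```text
3.95 [-94.61192958 766.85412105 291.17675748] (np.float64(3.08), np.float64(106.7), [[-0.953, 0.303, -0.015], [0.302, 0.952, 0.052], [0.03, 0.044, -0.999]]) [-2.35120848  0.86176194  1.32960891  1.10212848 -0.86771833  1.65831126
 -0.02771829]
[0.119, 0.01, 0.006] [0.485, 0.502, 0.039]
```

Call:
move_arm --targets '[{"linear":[0.3,0.7,0.04],"twist":0},{"linear":[0.3,0.7,0.04],"twist":0},{"linear":[0.3,0.7,0.04],"twist":0},{"linear":[0.3,0.7,0.04],"twist":0},{"linear":[0.3,0.7,0.04],"twist":0}]'

```text
clock: 4.58
tcp_pos: [-100.4, 943.8, 260.7]
eef_rot: [0.159, 0.986, 0.051, -0.018]
contact_force: [0.7, 0.7, 0.0]
gripper_width: 87.1
finger_force: 0.0
```

```bash
python3 - <<'E'
from h import *
s=state();p=np.array(s["tcp_pos"]);print(s["clock"],p,tilt(),s["joint_positions"])
E
```

```text
4.575 [-100.42549997  943.75727337  260.70721118] (np.float64(6.2), np.float64(100.6), [[-0.949, 0.315, -0.02], [0.311, 0.945, 0.106], [0.052, 0.095, -0.994]]) [-1.84235639  1.18138405  1.37879219  0.25906454 -1.30395891  1.79192924
 -0.32712722]
```

Call:
move_arm --targets '[{"linear":[0.4,0.8,0],"twist":0},{"linear":[0.4,0.8,0],"twist":0},{"linear":[0.4,0.8,0],"twist":0},{"linear":[0.4,0.8,0],"twist":0},{"linear":[0.4,0.8,0],"twist":0}]'

```text
clock: 5.2
tcp_pos: [-120.0, 981.6, 216.1]
eef_rot: [0.154, 0.984, 0.081, -0.025]
contact_force: [-0.6, 0.4, 0.1]
gripper_width: 87.2
finger_force: 0.0
```

```bash
python3 - <<'E'
from h import *
s=state();p=np.array(s["tcp_pos"]);print(s["clock"],p,tilt(),s["joint_positions"])
E
```

```text
5.2 [-120.01447598  981.59366894  216.14486467] (np.float64(9.73), np.float64(98.5), [[-0.951, 0.307, -0.025], [0.299, 0.939, 0.167], [0.075, 0.151, -0.986]]) [-1.85421673  1.23507735  1.38351447  0.25506565 -1.32569416  1.68029308
 -0.33709825]
```

Call:
move_arm --targets '[{"linear":[0.6,0.6,-0.1],"twist":0},{"linear":[0.6,0.6,-0.1],"twist":0},{"linear":[0.6,0.6,-0.1],"twist":0},{"linear":[0.6,0.6,-0.1],"twist":0},{"linear":[0.6,0.6,-0.1],"twist":0}]'

```text
clock: 5.82
tcp_pos: [-194.5, 992.7, 215.7]
eef_rot: [0.153, 0.981, 0.109, -0.036]
contact_force: [0.8, 0.3, -0.2]
gripper_width: 87.2
finger_force: 0.0
```

```bash
python3 - <<'E'
from h import *
s=state();p=np.array(s["tcp_pos"]);print(s["clock"],p,tilt(),s["joint_positions"])
for d in [(-150,300,50),(-300,300,60)]: print(shift(d))
E
```

```text
5.825 [-194.49912909  992.66287352  215.69409047] (np.float64(13.17), np.float64(99.2), [[-0.95, 0.309, -0.036], [0.294, 0.929, 0.225], [0.103, 0.203, -0.974]]) [-1.93046687  1.24028748  1.38403753  0.25511108 -1.3200769   1.61435414
 -0.41171231]
[0.472, 0.485, 0.049]
[0.759, 0.396, 0.04]
```

Call:
move_arm --targets '[{"linear":[0.9,0.4,0.02],"twist":0},{"linear":[0.9,0.4,0.02],"twist":0},{"linear":[0.9,0.4,0.02],"twist":0},{"linear":[0.9,0.4,0.02],"twist":0},{"linear":[0.9,0.4,0.02],"twist":0}]'

```text
clock: 6.45
tcp_pos: [-333.1, 983.1, 197.1]
eef_rot: [0.152, 0.978, 0.134, -0.049]
contact_force: [0.4, 0.5, -0.3]
gripper_width: 87.2
finger_force: 0.0
```

```bash
python3 - <<'E'
from h import *
s=state();p=np.array(s["tcp_pos"]);print(s["clock"],p,tilt(),s["joint_positions"])
for d in [(-150,300,50),(-300,300,60)]: print(shift(d))
E
```

```text
6.45 [-333.09978706  983.14542004  197.07573578] (np.float64(16.45), np.float64(101.2), [[-0.949, 0.311, -0.055], [0.285, 0.918, 0.278], [0.137, 0.248, -0.959]]) [-2.07352199  1.26615538  1.38398994  0.25507957 -1.29915419  1.53214812
 -0.5514855 ]
[0.469, 0.482, 0.087]
[0.756, 0.394, 0.085]
```

Call:
move_arm --targets '[{"linear":[0.95,0.3,0.05],"twist":0},{"linear":[0.95,0.3,0.05],"twist":0},{"linear":[0.95,0.3,0.05],"twist":0},{"linear":[0.95,0.3,0.05],"twist":0},{"linear":[0.95,0.3,0.05],"twist":0}]'

```text
clock: 7.08
tcp_pos: [-462.2, 955.5, 182.3]
eef_rot: [0.151, 0.974, 0.158, -0.066]
contact_force: [-0.1, -0.1, 0.3]
gripper_width: 87.1
finger_force: 0.0
```

```bash
python3 - <<'E'
from h import *
s=state();p=np.array(s["tcp_pos"]);print(s["clock"],p,tilt(),s["joint_positions"])
for d in [(-150,300,50),(-300,300,60)]: print(shift(d))
E
```

```text
7.075 [-462.16847368  955.50775405  182.27906163] (np.float64(19.68), np.float64(103.8), [[-0.946, 0.314, -0.08], [0.273, 0.905, 0.327], [0.175, 0.287, -0.942]]) [-2.20871536  1.28881851  1.38405141  0.25515382 -1.27176142  1.45678051
 -0.68477717]
[0.465, 0.477, 0.126]
[0.752, 0.389, 0.131]
```

Call:
move_arm --targets '[{"linear":[0.95,0.1,0.05],"twist":0},{"linear":[0.95,0.1,0.05],"twist":0},{"linear":[0.95,0.1,0.05],"twist":0},{"linear":[0.95,0.1,0.05],"twist":0},{"linear":[0.95,0.1,0.05],"twist":0}]'

```text
clock: 7.7
tcp_pos: [-596.5, 900.6, 172.7]
eef_rot: [0.148, 0.969, 0.178, -0.085]
contact_force: [-0.0, 0.7, 0.6]
gripper_width: 87.0
finger_force: 0.0
```

```bash
python3 - <<'E'
from h import *
s=state();p=np.array(s["tcp_pos"]);print(s["clock"],p,tilt(),s["joint_positions"])
# desired twist so that tool y ~ box y line
by=np.array([-.891,-.454,0]);bx=np.array([-.454,.891,0])
m=R.from_quat(s["eef_rot"]).as_matrix()
for g in (by,-by):
    v=m.T@g;print("twist deg",np.degrees(np.arctan2(-v[0],v[1])), v)
print(shift(np.array([560,-60,330])-p),shift(np.array([-100,800,330])-p),shift(np.array([400,600,330])-p))
E
```

```text
7.7 [-596.46893936  900.60517022  172.69880825] (np.float64(22.76), np.float64(106.9), [[-0.942, 0.317, -0.112], [0.257, 0.893, 0.37], [0.218, 0.32, -0.922]]) [-2.35761017  1.30653179  1.38403332  0.25514344 -1.23156632  1.39332724
 -0.83219555]
twist deg -133.59713787362344 [ 0.72252705 -0.68798439 -0.06803777]
twist deg 46.40286212637656 [-0.72252705  0.68798439  0.06803777]
[-2.603, -0.881, -1.261] [-0.918, 0.236, -0.476] [-1.963, 0.196, -0.736]
```

Call:
move_arm --targets '[{"linear":[-0.92,0.236,-0.476],"twist":0.258},{"linear":[-0.92,0.236,-0.476],"twist":0.258},{"linear":[-0.92,0.236,-0.476],"twist":0.258},{"linear":[-0.92,0.236,-0.476],"twist":0.258},{"linear":[-0.92,0.236,-0.476],"twist":0.258}]'

```text
clock: 8.32
tcp_pos: [-333.3, 851.2, 256.0]
eef_rot: [0.519, 0.832, 0.126, -0.149]
contact_force: [-0.4, 0.4, 1.4]
gripper_width: 87.4
finger_force: 0.0
```

```bash
cat > st.py <<'E'
from h import *
import sys
s=state();p=np.array(s["tcp_pos"]);print(s["clock"],p.round(1),tilt(),np.round(s["joint_positions"],2),"F",np.round(s["contact_force"],1),s["gripper_width"])
by=np.array([-.891,-.454,0]);m=R.from_quat(s["eef_rot"]).as_matrix()
v=m.T@-by;print("twist/180",np.degrees(np.arctan2(-v[0],v[1]))/180)
for a in sys.argv[1:]: print(a,shift(np.array(eval(a))-p))
E
python3 st.py "(-100,800,330)" "(300,640,330)"
```

```text
8.325 [-333.3  851.2  256. ] (np.float64(22.5), np.float64(107.7), [[-0.418, 0.901, -0.116], [0.826, 0.43, 0.364], [0.378, 0.056, -0.924]]) [-2.56  0.84  1.12  1.12 -0.85  1.19 -1.13] F [-0.4  0.4  1.4] 87.38502653826392
twist/180 -0.0009365571092511478
(-100,800,330) [-0.223, 0.385, -0.228]
(300,640,330) [-0.822, 0.968, -0.438]
```

Call:
move_arm --targets '[{"linear":[-0.822,0.968,-0.438],"twist":0},{"linear":[-0.822,0.968,-0.438],"twist":0},{"linear":[-0.822,0.968,-0.438],"twist":0},{"linear":[-0.822,0.968,-0.438],"twist":0},{"linear":[-0.822,0.968,-0.438],"twist":0}]'

```text
clock: 8.95
tcp_pos: [-34.6, 753.8, 293.8]
eef_rot: [0.519, 0.832, 0.13, -0.149]
contact_force: [0.4, 0.5, 0.1]
gripper_width: 87.2
finger_force: 0.0
```

```bash
python3 st.py "(300,640,330)" "(500,500,330)"
```

```text
8.95 [-34.6 753.8 293.8] (np.float64(22.75), np.float64(107.0), [[-0.418, 0.902, -0.113], [0.824, 0.428, 0.37], [0.382, 0.061, -0.922]]) [-2.49  0.46  1.19  1.53 -0.68  1.11 -0.75] F [0.4 0.5 0.1] 87.24024411956174
twist/180 -0.0006813073716635631
(300,640,330) [-0.44, 0.51, -0.226]
(500,500,330) [-0.838, 0.751, -0.375]
```

Call:
move_arm --targets '[{"linear":[-0.838,0.751,-0.375],"twist":0},{"linear":[-0.838,0.751,-0.375],"twist":0},{"linear":[-0.838,0.751,-0.375],"twist":0},{"linear":[-0.838,0.751,-0.375],"twist":0},{"linear":[-0.838,0.751,-0.375],"twist":0}]'

```text
clock: 9.57
tcp_pos: [246.6, 619.9, 313.1]
eef_rot: [0.518, 0.832, 0.13, -0.149]
contact_force: [0.5, 1.3, 0.7]
gripper_width: 87.0
finger_force: 0.0
```

```bash
python3 st.py "(500,400,330)" "(600,100,330)"
```

```text
9.575 [246.6 619.9 313.1] (np.float64(22.81), np.float64(107.0), [[-0.418, 0.901, -0.114], [0.824, 0.429, 0.371], [0.383, 0.061, -0.922]]) [-2.14  0.28  1.25  1.64 -0.62  1.22 -0.31] F [0.5 1.3 0.7] 86.95838641364121
twist/180 -0.0005456802627580287
(500,400,330) [-0.561, 0.27, -0.252]
(600,100,330) [-1.139, 0.193, -0.497]
```

Call:
move_arm --targets '[{"linear":[-0.561,0.27,-0.252],"twist":0},{"linear":[-0.561,0.27,-0.252],"twist":0},{"linear":[-0.561,0.27,-0.252],"twist":0},{"linear":[-0.561,0.27,-0.252],"twist":0},{"linear":[-0.561,0.27,-0.252],"twist":0}]'

```text
clock: 10.2
tcp_pos: [481.7, 415.4, 329.5]
eef_rot: [0.518, 0.832, 0.13, -0.149]
contact_force: [-0.3, 1.0, 1.1]
gripper_width: 87.1
finger_force: 0.0
```

```bash
python3 st.py "(570,150,330)" "(610,-100,300)"
```

```text
10.2 [481.7 415.4 329.5] (np.float64(22.84), np.float64(107.0), [[-0.418, 0.901, -0.113], [0.824, 0.429, 0.371], [0.383, 0.062, -0.922]]) [-1.49  0.35  1.2   1.55 -0.73  1.48  0.21] F [-0.3  1.   1.1] 87.12990980667307
twist/180 -0.0003724136166354386
(570,150,330) [-0.511, -0.068, -0.218]
(610,-100,300) [-0.979, -0.215, -0.357]
```

Call:
move_arm --targets '[{"linear":[-0.979,-0.215,-0.357],"twist":0},{"linear":[-0.979,-0.215,-0.357],"twist":0},{"linear":[-0.979,-0.215,-0.357],"twist":0},{"linear":[-0.979,-0.215,-0.357],"twist":0},{"linear":[-0.979,-0.215,-0.357],"twist":0}]' --claw -0.1

```text
clock: 10.82
tcp_pos: [555.8, 112.3, 312.3]
eef_rot: [0.518, 0.832, 0.13, -0.149]
contact_force: [1.1, 0.0, 0.1]
gripper_width: 45.6
finger_force: 0.0
```

```bash
python3 st.py "(590,-70,270)"
```

```text
10.825 [555.8 112.3 312.3] (np.float64(22.84), np.float64(106.9), [[-0.418, 0.901, -0.113], [0.824, 0.429, 0.371], [0.383, 0.063, -0.922]]) [-0.96  0.38  1.21  1.57 -0.69  1.66  0.73] F [1.1 0.  0.1] 45.63261436126757
twist/180 -0.0003598164763808538
(590,-70,270) [-0.361, -0.1, -0.065]
```

Call:
move_arm --targets '[{"linear":[-0.361,-0.1,-0.065],"twist":0},{"linear":[-0.361,-0.1,-0.065],"twist":0},{"linear":[-0.361,-0.1,-0.065],"twist":0},{"linear":[-0.361,-0.1,-0.065],"twist":0}]'

```text
clock: 11.32
tcp_pos: [588.8, -74.8, 268.8]
eef_rot: [0.523, 0.829, 0.129, -0.148]
contact_force: [-0.9, -0.2, -1.1]
gripper_width: 39.6
finger_force: 0.0
```

```bash
python3 st.py; cat > look.py <<'E'
from h import *
import sys
from scipy.optimize import least_squares
np.set_printoptions(precision=1,suppress=True)
names=["lever_pivot","lever_end","bail_pivot","bail_bar","tab_end","keeper"]
obs=[]
cams={}
for n in ["scene","top","wrist"]:
    c=read_camera(n);cams[n]=c
    for t in names:
        for o in landmark_of(t,c)[:1]:
            if o["p"]>.4: obs.append((n,t,np.array(o["pixel"]),o["p"]))
    if n=="wrist" and len(sys.argv)>1: save(c,sys.argv[1])
# model: box x,y,yaw ; q ; lean ; lid known heights
def model(v):
    x,y,yaw,q,le=v[:5];bx=np.array([np.cos(yaw),np.sin(yaw),0]);o=np.array([x,y,0])-100*bx
    pt=lambda a:o-bx*a[0]+np.array([0,0,a[1]])
    lp=np.array([18,92.]);bp=lp+20*np.array([np.sin(q-.17),-np.cos(q-.17)])
    u=np.array([np.sin(le),np.cos(le)])
    return {"lever_pivot":pt(lp),"lever_end":pt(lp+66*np.array([np.sin(.2+q),-np.cos(.2+q)])),"bail_pivot":pt(bp),"bail_bar":pt(bp+64.5*u),"tab_end":pt(bp+95.5*u),"keeper":pt([21,142.5 if len(sys.argv)<3 else float(sys.argv[2])])}
def res(v):
    M=model(v);r=[]
    for n,t,p,w in obs:
        r+=list((w2px(cams[n],M[t])[0]-p)*w)
    return np.r_[r,(v[:2]-[469,156.7])/3,np.degrees(v[2]-np.radians(117.02))/0.7]
f=least_squares(res,[469,156.7,np.radians(117),1.9,.8],loss="soft_l1",f_scale=2)
v=f.x;print("fit",v[:2],np.degrees(v[2]),"q",round(v[3],3),"lean",round(v[4],3))
M=model(v)
for t in names: print(t,M[t])
for n,t,p,w in obs: print(n,t,p,round(w,2),"err",w2px(cams[n],M[t])[0]-p)
E
python3 look.py w1
```

```text
11.325 [588.8 -74.8 268.8] (np.float64(22.69), np.float64(106.7), [[-0.409, 0.906, -0.111], [0.829, 0.419, 0.369], [0.381, 0.059, -0.923]]) [-0.5   0.56  1.12  1.46 -0.74  1.74  1.07] F [-0.9 -0.2 -1.1] 39.59352379641165
twist/180 -0.003915762339741098
fit [465.3 161.4] 117.6445887641033 q 1.708 lean 0.809
lever_pivot [520.   56.8  92. ]
lever_end [548.9   1.7 113.8]
bail_pivot [529.3  39.1  91.3]
bail_bar [551.   -2.2 135.9]
tab_end [561.4 -22.1 157.3]
keeper [521.4  54.2 142.5]
scene lever_pivot [281.2 232.9] 0.7 err [-2.8 -4.2]
scene lever_end [253.8 247. ] 0.72 err [0.9 1.1]
scene bail_pivot [272.2 235.2] 0.84 err [-0.5  2.2]
scene bail_bar [251.3 239.1] 0.69 err [-0.2  2.6]
scene tab_end [239.9 244.1] 0.83 err [-0.1 -0. ]
scene keeper [274.6 200.5] 0.65 err [-0.1  9.8]
top lever_pivot [380.4 198.4] 0.69 err [-1.5  2.2]
top lever_end [412.8 173.5] 0.57 err [-1.6  0.7]
top bail_pivot [390.1 191.9] 0.71 err [-1.7  1.4]
top bail_bar [416.9 169.6] 0.89 err [-0.6 -1.1]
top tab_end [430.7 154.9] 0.94 err [0.2 0.7]
top keeper [383.3 198.2] 0.83 err [ 1.6 -6. ]
wrist lever_pivot [301.2 122.5] 0.73 err [ 2.4 -0.5]
wrist lever_end [305.2 172.1] 0.9 err [ 0.4 -1.5]
wrist bail_bar [306.2 173.4] 0.58 err [-0.2 -2.9]
wrist tab_end [311.  189.7] 0.85 err [-4.   0.1]
wrist keeper [304.  105.3] 0.96 err [0.  1.9]
```

View pics/w1.png

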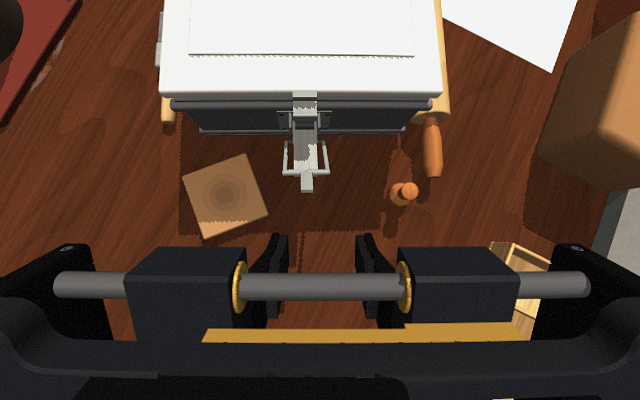

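```bash
python3 st.py "(565.7,-39.4,206)" "(559.2,-18.0,152.5)"
```

```text
12.375 [590.3 -67.9 270.2] (np.float64(22.77), np.float64(106.9), [[-0.419, 0.901, -0.112], [0.824, 0.429, 0.37], [0.382, 0.063, -0.922]]) [-0.51  0.56  1.12  1.46 -0.75  1.75  1.07] F [ 0.1 -0.3 -0.1] 38.90680412975145
twist/180 -0.00029975201504105984
(565.7,-39.4,206) [0.019, -0.028, 0.145]
(559.2,-18.0,152.5) [0.018, -0.028, 0.261]
```

Call:
move_arm --targets '[{"linear":[0.018,-0.028,0.1],"twist":0},{"linear":[0.018,-0.028,0.18],"twist":0},{"linear":[0.018,-0.028,0.23],"twist":0},{"linear":[0.018,-0.028,0.261],"twist":0},{"linear":[0.018,-0.028,0.261],"twist":0}]'

```text
clock: 13.0
tcp_pos: [559.2, -18.1, 152.2]
eef_rot: [0.518, 0.832, 0.13, -0.149]
contact_force: [-0.5, -0.9, 0.3]
gripper_width: 38.8
finger_force: 0.0
```

```bash
python3 - <<'E'
from h import *
c=read_camera("wrist");save(c,"w2",(180,50,500,330),2)
s=state();print(s["tcp_pos"],s["contact_force"],shift(np.array([559.2,-18,152.5])-s["tcp_pos"]))
o=landmark_of("tab_end",c);print(o[:1])
E
```

```text
[559.48671934 -18.51741953 152.93595319] [-0.08780303 -0.27728963  0.16152705] [0.001, -0.0, 0.001]
[{'pixel': [323.2, 273.8], 'p': 0.58}]
```

View pics/w2.png

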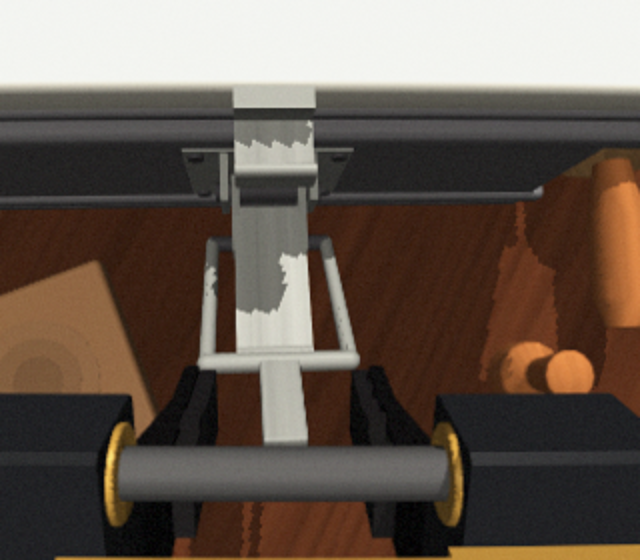

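Call:
move_arm --targets '[{"linear":[0,0,0],"twist":0},{"linear":[0,0,0],"twist":0},{"linear":[0,0,0],"twist":0},{"linear":[0,0,0],"twist":0}]' --claw -1 --newtons 20

```text
clock: 13.6
tcp_pos: [558.9, -18.5, 152.5]
eef_rot: [0.518, 0.832, 0.13, -0.149]
contact_force: [-0.8, -0.9, 0.3]
gripper_width: 12.0
finger_force: 19.8
```

```bash
python3 - <<'E'
from h import *
np.set_printoptions(precision=1,suppress=True)
c=read_camera("wrist")
for o in landmark_of("keeper",c)[:2]:
    o_,r=ray(c,o["pixel"]);print(o["pixel"],o["p"],o_+r*(142.5-o_[2])/r[2],px2w(c,o["pixel"]))
yaw=np.radians(117.2);ex=np.array([-np.cos(yaw),-np.sin(yaw)]) # outward
s=state();t=np.array(s["tcp_pos"]);print("tcp outward",t[:2]@ex,t)
for u in (312,317,322):
  for v in range(86,150,3):
    P=px2w(c,(u,v));print(u,v,"out",round(P[:2]@ex,1),"z",round(P[2],1),end=" | ")
  print()
for nm in["bail_bar","bail_pivot","lever_pivot"]:
  o=landmark_of(nm,c)[:1]
  if o: P=px2w(c,o[0]["pixel"]);print(nm,o[0]["pixel"],o[0]["p"],P,P[:2]@ex)
E
```

```text
[314.1, 121.3] 0.82 [520.2  53.1 142.5] [520.   53.7 141. ]
tcp outward 271.99300945389507 [559.  -18.5 152.5]
312 86 out 171.4 z 149.1 | 312 89 out 172.7 z 148.0 | 312 92 out 174.8 z 148.5 | 312 95 out 176.7 z 148.7 | 312 98 out 178.7 z 149.1 | 312 101 out 180.6 z 149.0 | 312 104 out 181.7 z 147.3 | 312 107 out 181.9 z 143.4 | 312 110 out 182.9 z 141.3 | 312 113 out 184.5 z 140.5 | 312 116 out 186.5 z 140.7 | 312 119 out 188.3 z 140.6 | 312 122 out 190.3 z 140.7 | 312 125 out 192.1 z 140.4 | 312 128 out 194.0 z 140.7 | 312 131 out 196.1 z 141.2 | 312 134 out 200.4 z 148.7 | 312 137 out 201.7 z 147.3 | 312 140 out 202.4 z 143.4 | 312 143 out 202.3 z 137.0 | 312 146 out 192.3 z 94.9 | 312 149 out 194.1 z 92.8 | 
317 86 out 171.0 z 148.5 | 317 89 out 173.0 z 148.7 | 317 92 out 174.8 z 148.6 | 317 95 out 176.8 z 148.9 | 317 98 out 178.6 z 148.8 | 317 101 out 180.3 z 148.4 | 317 104 out 182.2 z 148.4 | 317 107 out 182.2 z 144.1 | 317 110 out 182.8 z 140.9 | 317 113 out 184.8 z 141.1 | 317 116 out 186.5 z 140.7 | 317 119 out 188.5 z 140.9 | 317 122 out 190.4 z 140.9 | 317 125 out 192.3 z 
[... 278 characters left out ...]
48.7 | 322 92 out 174.8 z 148.6 | 322 95 out 176.9 z 149.0 | 322 98 out 178.7 z 148.9 | 322 101 out 180.6 z 149.1 | 322 104 out 182.0 z 148.0 | 322 107 out 182.0 z 143.6 | 322 110 out 182.9 z 141.3 | 322 113 out 184.6 z 140.7 | 322 116 out 186.4 z 140.5 | 322 119 out 188.4 z 140.5 | 322 122 out 190.3 z 140.6 | 322 125 out 192.4 z 141.3 | 322 128 out 194.3 z 141.2 | 322 131 out 196.3 z 141.7 | 322 134 out 200.6 z 149.2 | 322 137 out 202.0 z 147.8 | 322 140 out 202.2 z 142.6 | 322 143 out 202.6 z 137.6 | 322 146 out 192.3 z 94.4 | 322 149 out 193.8 z 91.6 | 
bail_bar [318.7, 232.4] 0.82 [551.4  -5.7 141.4] 257.1376334131674
lever_pivot [315.6, 144.2] 0.94 [523.1  53.9  95.4] 191.11679747016342
```

```bash
python3 - <<'E'
from h import *
ex=np.array([.457,-.889,0]);z=np.array([0,0,1])
for a,b in [(-11,13),(-22.7,23.5),(-35,29.5),(-47.7,32.5),(-61,34),(-74.3,34),(-87.5,31.5)]: print(a,b,shift(a*ex+b*z))
E
```

```text
-11 13 [0.03, 0.001, -0.016]
-22.7 23.5 [0.06, 0.002, -0.026]
-35 29.5 [0.087, 0.002, -0.028]
-47.7 32.5 [0.113, 0.001, -0.024]
-61 34 [0.139, 0.001, -0.016]
-74.3 34 [0.163, -0.0, -0.006]
-87.5 31.5 [0.186, -0.001, 0.008]
```

Call:
move_arm --targets '[{"linear":[0.03,0.001,-0.016],"twist":0},{"linear":[0.06,0.002,-0.026],"twist":0},{"linear":[0.087,0.002,-0.028],"twist":0},{"linear":[0.113,0.001,-0.024],"twist":0},{"linear":[0.139,0.001,-0.016],"twist":0}]'

```text
clock: 14.48
tcp_pos: [530.8, 36.8, 186.8]
eef_rot: [0.518, 0.832, 0.13, -0.149]
contact_force: [-1.6, -3.1, -4.7]
gripper_width: 12.2
finger_force: 20.0
```

Call:
move_arm --targets '[{"linear":[0.024,-0.001,0.01],"twist":0},{"linear":[0.047,-0.002,0.024],"twist":0},{"linear":[0.047,-0.002,0.024],"twist":0}]'

```text
clock: 14.85
tcp_pos: [518.5, 60.5, 184.2]
eef_rot: [0.518, 0.832, 0.13, -0.149]
contact_force: [-1.5, -3.7, -4.8]
gripper_width: 11.7
finger_force: 20.0
```

```bash
cat > k.py <<'E'
from h import *
import sys
np.set_printoptions(precision=1,suppress=True)
c=read_camera("wrist")
if len(sys.argv)>1: save(c,sys.argv[1],(180,20,500,300),2)
ex=np.array([.457,-.889])
s=state();t=np.array(s["tcp_pos"]);print(s["clock"],"tcp out",t[:2]@ex-169.3,t,"F",np.array(s["contact_force"]),s["gripper_width"])
for nm in["bail_bar","tab_end","keeper","lever_end","bail_pivot"]:
  o=landmark_of(nm,c)[:1]
  if o: P=px2w(c,o[0]["pixel"]);print(nm,o[0]["pixel"],o[0]["p"],P,"out",P[:2]@ex-169.3)
E
python3 k.py w3
```

```text
14.9 tcp out 14.4472444276783 [518.8  60.  184.4] F [-2.9 -3.  -3.9] 12.029856661125327
bail_bar [320.4, 265.8] 0.88 [520.9  55.9 166.7] out 19.04020642146895
tab_end [320.2, 250.4] 0.92 [515.1  64.8 188.6] out 8.44426134018562
keeper [320.4, 265.8] 0.68 [520.9  55.9 166.7] out 19.04020642146895
lever_end [317.8, 331.7] 0.7 [517.   48.3 269.5] out 24.06954082624779
```

View pics/w3.png

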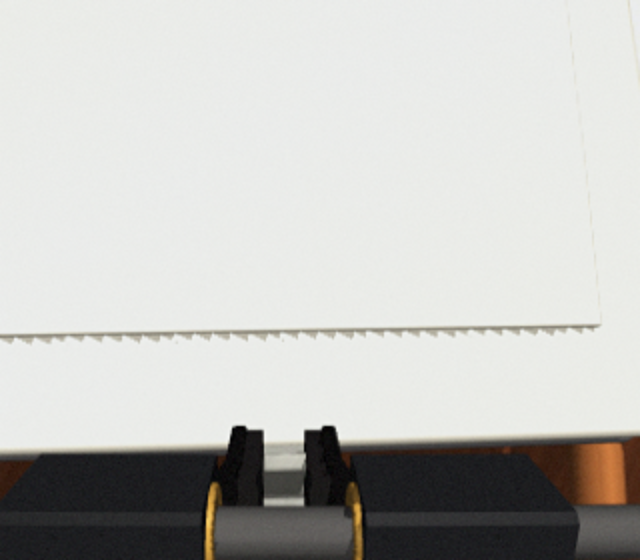

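```bash
python3 - <<'E'
from h import *
ex=np.array([.457,-.889,0]);z=np.array([0,0,1])
for a,b in [(2.5,-7),(3,-14),(3,-17),(3,-19)]: print(a,b,shift(a*ex+b*z))
E
```

```text
2.5 -7 [-0.01, -0.001, 0.011]
3 -14 [-0.016, -0.002, 0.024]
3 -17 [-0.019, -0.002, 0.029]
3 -19 [-0.02, -0.002, 0.033]
```

Call:
move_arm --targets '[{"linear":[-0.01,-0.001,0.011],"twist":0},{"linear":[-0.016,-0.002,0.024],"twist":0},{"linear":[-0.016,-0.002,0.024],"twist":0}]'

```text
clock: 15.52
tcp_pos: [520.3, 57.7, 170.3]
eef_rot: [0.518, 0.832, 0.131, -0.149]
contact_force: [-5.9, -0.5, 2.5]
gripper_width: 11.8
finger_force: 19.9
```

Call:
move_arm --targets '[{"linear":[-0.003,0,0.005],"twist":0},{"linear":[-0.003,0,0.005],"twist":0}]'

```text
clock: 15.78
tcp_pos: [520.6, 57.6, 168.1]
eef_rot: [0.518, 0.832, 0.131, -0.15]
contact_force: [-6.4, -0.0, 8.0]
gripper_width: 11.9
finger_force: 19.9
```

```bash
python3 k.py
```

```text
15.825 tcp out 17.41271254239291 [520.6  57.6 168.1] F [-6.4 -0.   7. ] 11.95532820304804
bail_bar [319.2, 263.3] 0.73 [521.1  54.5 156.2] out 20.414899802089025
tab_end [324.4, 251.7] 0.88 [519.3  62.3 173.4] out 12.672563749576483
keeper [318.1, 263.6] 0.86 [521.   53.7 152. ] out 21.006563093485084
lever_end [316.1, 331.2] 0.94 [518.6  45.  253.1] out 27.746953701811663
```

Call:
move_arm --targets '[{"linear":[-0.001,0,0.003],"twist":0},{"linear":[-0.001,0,0.003],"twist":0}]'

```text
clock: 16.32
tcp_pos: [520.7, 57.6, 167.2]
eef_rot: [0.518, 0.832, 0.131, -0.15]
contact_force: [-8.1, -0.5, 13.7]
gripper_width: 11.8
finger_force: 20.2
```

Call:
move_arm --targets '[{"linear":[0,0,0],"twist":0},{"linear":[0,0,0],"twist":0},{"linear":[0,0,0],"twist":0}]' --claw -0.3

```text
clock: 16.7
tcp_pos: [521.3, 57.2, 165.7]
eef_rot: [0.518, 0.832, 0.13, -0.148]
contact_force: [-0.6, -0.7, -0.3]
gripper_width: 28.6
finger_force: 0.0
```

Call:
move_arm --targets '[{"linear":[0,0,-0.08],"twist":0},{"linear":[-0.08,0,-0.16],"twist":0},{"linear":[-0.18,0,-0.2],"twist":0},{"linear":[-0.24,0,-0.2],"twist":0},{"linear":[-0.24,0,-0.2],"twist":0}]'

```text
clock: 17.32
tcp_pos: [582.5, -81.3, 210.9]
eef_rot: [0.52, 0.831, 0.129, -0.148]
contact_force: [0.2, 0.4, 0.3]
gripper_width: 30.6
finger_force: 0.0
```

```bash
python3 k.py w4; python3 - <<'E'
from h import *
P=[]
E
```

```text
17.375 tcp out 167.75032242964375 [582.4 -79.7 211.4] F [-0.5  0.5  0.2] 30.76144620637997
bail_bar [321.0, 69.8] 0.85 [523.3  52.1 144.5] out 23.539104955885676
keeper [319.3, 69.4] 0.71 [522.   51.7 144.6] out 23.25291700313207
lever_end [319.4, 160.0] 0.87 [550.9  -0.9  79.5] out 83.29620625904909
```

View pics/w4.png

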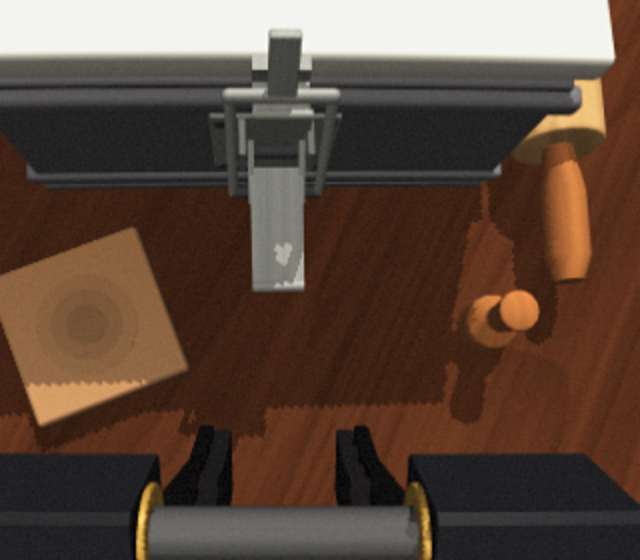

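```bash
python3 - <<'E'
from h import *
c=read_camera("wrist");ex=np.array([.457,-.889])
for cu in (258,265,300,306):
  u=180+cu/2
  print(u,[(v,*(lambda P:(round(P[:2]@ex-169.3,1),round(P[2],1)))(px2w(c,(u,v)))) for v in range(46,92,2)])
s=state();e=np.array([.457,-.889,0]);m=R.from_quat(s["eef_rot"]).as_matrix();ey=np.array([.889,.457,0])
print("ex in tool",m.T@e,"ey",m.T@ey, "lat tcp",np.array(s["tcp_pos"])@ey, "lever pts lat", [px2w(c,(180+x/2,20+y/2))@ey for x,y in((255,270),(303,270))],s["tcp_pos"])
E
```

```text
309.0 [(46, np.float64(0.1), np.float64(147.5)), (48, np.float64(2.3), np.float64(148.1)), (50, np.float64(3.8), np.float64(147.6)), (52, np.float64(5.8), np.float64(148.1)), (54, np.float64(7.7), np.float64(148.3)), (56, np.float64(9.3), np.float64(148.1)), (58, np.float64(11.1), np.float64(148.1)), (60, np.float64(12.9), np.float64(148.3)), (62, np.float64(12.8), np.float64(145.2)), (64, np.float64(13.4), np.float64(143.2)), (66, np.float64(13.4), np.float64(140.0)), (68, np.float64(15.3), np.float64(140.2)), (70, np.float64(19.6), np.float64(144.9)), (72, np.float64(21.7), np.float64(145.5)), (74, np.float64(23.1), np.float64(144.9)), (76, np.float64(22.9), np.float64(141.2)), (78, np.float64(24.0), np.float64(140.0)), (80, np.float64(29.3), np.float64(146.9)), (82, np.float64(31.2), np.float64(147.3)), (84, np.float64(32.6), np.float64(146.5)), (86, np.float64(32.8), np.float64(143.5)), (88, np.float64(32.5), np.float64(139.5)), (90, np.float64(33.0), np.float64(136.8))]
312.5 [(46, np.float64(0.4), np.float64(147.9)), (48, np.float64(2.5), np.float64(148.5)), (50, np.float64(4.2
[... 2392 characters left out ...]
np.float64(19.6), np.float64(145.1)), (72, np.float64(21.5), np.float64(145.4)), (74, np.float64(22.8), np.float64(144.6)), (76, np.float64(23.5), np.float64(142.6)), (78, np.float64(24.1), np.float64(140.4)), (80, np.float64(29.3), np.float64(147.0)), (82, np.float64(31.3), np.float64(147.6)), (84, np.float64(32.6), np.float64(146.8)), (86, np.float64(32.8), np.float64(143.7)), (88, np.float64(32.6), np.float64(139.7)), (90, np.float64(16.3), np.float64(102.3))]
ex in tool [-0.923738    0.02874124 -0.380857  ] ey [0.00235656 0.99716065 0.06953474] lat tcp 482.23945336103657 lever pts lat [np.float64(479.0865753051897), np.float64(511.88028348007686)] [582.4250304  -77.76017214 212.44551707]
```

```bash
cat > pr.py <<'E'
from h import *
import sys
ex=np.array([.457,-.889,0]);ey=np.array([.889,.457,0])
def tcp(q,r=54.,dz=0.5,m=None):
    f=.2+q;C=np.array([18,92+dz])+r*np.array([np.sin(f),-np.cos(f)])+2*np.array([np.cos(f),np.sin(f)])
    z=m[:,2];x=m[:,0];t=np.array([z@ex,z[2]]);xx=np.array([x@ex,x[2]])
    c=C-9.5*xx-14*t
    return (c[0]+169.3)*ex+490*ey+np.array([0,0,c[1]])
def ext(a,z): return (a+169.3)*ex+490*ey+np.array([0,0,z])
s=state();m=R.from_quat(s["eef_rot"]).as_matrix();p=np.array(s["tcp_pos"])
print(s["clock"],p.round(1),"out",(p@ex-169.3).round(1),"lat",(p@ey).round(1),"F",np.round(s["contact_force"],1))
for a in sys.argv[1:]:
    T=ext(*eval(a)) if "," in a else tcp(float(a),m=m)
    print(a,T.round(1),shift(T-p,s))
E
python3 pr.py "(100,130)" 1.3 1.1 .9 .7 .5 .3
```

```text
17.675 [582.4 -77.8 212.4] out 166.0 lat 482.2 F [ 0.2 -0.   0.2]
(100,130) [558.7 -15.5 130. ] [0.059, 0.0, 0.204]
1.3 [552.3  -3.1 100. ] [0.062, -0.004, 0.27]
1.1 [551.7  -1.9  89.3] [0.057, -0.006, 0.29]
.9 [550.1   1.3  79.1] [0.055, -0.007, 0.312]
.7 [547.6   6.2  69.8] [0.058, -0.009, 0.333]
.5 [544.3  12.6  61.8] [0.066, -0.01, 0.353]
.3 [540.3  20.3  55.3] [0.077, -0.011, 0.372]
```

Call:
move_arm --targets '[{"linear":[0.05,0.002,0.1],"twist":0},{"linear":[0.059,0.002,0.17],"twist":0},{"linear":[0.059,0,0.204],"twist":0},{"linear":[0.06,-0.003,0.24],"twist":0},{"linear":[0.06,-0.003,0.24],"twist":0}]' --claw -1

```text
clock: 18.3
tcp_pos: [554.7, -10.4, 112.2]
eef_rot: [0.518, 0.832, 0.13, -0.149]
contact_force: [0.1, -0.2, 0.5]
gripper_width: 1.1
finger_force: 0.0
```

```bash
python3 pr.py 1.3 1.2 1.1 1 .9 .8 .7 .6 .5
```

```text
18.3 [554.7 -10.4 112.2] out 93.4 lat 488.3 F [ 0.1 -0.2  0.5]
1.3 [552.3  -3.1 100. ] [0.004, 0.001, 0.029]
1.2 [552.1  -2.7  94.6] [0.001, -0.0, 0.039]
1.1 [551.7  -1.9  89.3] [-0.001, -0.001, 0.049]
1 [ 5.51e+02 -5.00e-01  8.41e+01] [-0.002, -0.002, 0.06]
.9 [550.1   1.3  79.1] [-0.002, -0.002, 0.071]
.8 [548.9   3.5  74.3] [-0.001, -0.003, 0.082]
.7 [547.6   6.2  69.8] [0.001, -0.004, 0.092]
.6 [546.    9.2  65.6] [0.004, -0.005, 0.102]
.5 [544.3  12.6  61.8] [0.008, -0.005, 0.112]
```

Call:
move_arm --targets '[{"linear":[0.003,0,0.029],"twist":0},{"linear":[0.001,0,0.039],"twist":0},{"linear":[-0.001,-0.001,0.049],"twist":0},{"linear":[-0.002,-0.002,0.06],"twist":0}]'

```text
clock: 18.8
tcp_pos: [551.4, -0.4, 84.9]
eef_rot: [0.518, 0.832, 0.131, -0.148]
contact_force: [-0.7, 0.5, 6.6]
gripper_width: 0.4
finger_force: 2.5
```

Call:
move_arm --targets '[{"linear":[0,0,0.006],"twist":0},{"linear":[0,0,0.011],"twist":0},{"linear":[0.001,-0.001,0.017],"twist":0},{"linear":[0.001,-0.001,0.022],"twist":0},{"linear":[0.001,-0.001,0.022],"twist":0}]'

```text
clock: 19.42
tcp_pos: [549.5, 3.6, 75.2]
eef_rot: [0.518, 0.832, 0.13, -0.148]
contact_force: [-1.0, 0.4, 7.1]
gripper_width: 0.8
finger_force: 2.5
```

```bash
python3 pr.py .8 .7 .6 .5 .4 .3; python3 k.py
```

```text
19.425 [549.5   3.6  75.2] out 78.7 lat 490.2 F [-1.   0.4  7.1]
.8 [548.9   3.5  74.3] [-0.0, -0.001, 0.002]
.7 [547.6   6.2  69.8] [0.002, -0.002, 0.012]
.6 [546.    9.2  65.6] [0.005, -0.003, 0.023]
.5 [544.2  12.6  61.8] [0.009, -0.004, 0.033]
.4 [542.3  16.3  58.3] [0.014, -0.004, 0.042]
.3 [540.3  20.3  55.3] [0.02, -0.005, 0.051]
19.475 tcp out 78.68486193495295 [549.6   3.6  75.2] F [-1.3 -1.1  6.5] 0.5598964183394302
bail_bar [325.4, 116.7] 0.89 [523.   52.  140.8] out 23.500888780995524
tab_end [336.5, 48.8] 0.98 [520.6  58.4 169.9] out 16.669287521320086
keeper [323.9, 113.4] 0.75 [522.3  51.6 143.9] out 23.538196929556392
```

Call:
move_arm --targets '[{"linear":[0.001,-0.001,0.007],"twist":0},{"linear":[0.002,-0.002,0.013],"twist":0},{"linear":[0.004,-0.002,0.018],"twist":0},{"linear":[0.005,-0.003,0.023],"twist":0},{"linear":[0.007,-0.003,0.028],"twist":0}]'

```text
clock: 20.35
tcp_pos: [545.8, 10.6, 63.8]
eef_rot: [0.518, 0.832, 0.131, -0.148]
contact_force: [0.8, -1.3, 7.5]
gripper_width: 0.9
finger_force: 3.2
```

Call:
move_arm --targets '[{"linear":[0.002,0,0.005],"twist":0},{"linear":[0.005,-0.001,0.01],"twist":0},{"linear":[0.007,-0.001,0.014],"twist":0},{"linear":[0.01,-0.001,0.019],"twist":0},{"linear":[0.012,-0.001,0.022],"twist":0}]'

```text
clock: 20.98
tcp_pos: [541.3, 19.4, 55.5]
eef_rot: [0.518, 0.832, 0.13, -0.148]
contact_force: [1.2, -1.2, 5.3]
gripper_width: 0.3
finger_force: 1.9
```

```bash
python3 pr.py .3 .25 .2 .15 .1 .05 0 -.05 -.1; python3 k.py w5
```

```text
20.975 [541.3  19.4  55.5] out 60.8 lat 490.1 F [ 1.2 -1.2  5.3]
.3 [540.3  20.3  55.4] [0.002, -0.001, 0.001]
.25 [539.2  22.4  54. ] [0.006, -0.001, 0.005]
.2 [538.1  24.6  52.8] [0.009, -0.002, 0.009]
.15 [537.   26.8  51.8] [0.013, -0.002, 0.013]
.1 [535.8  29.   50.8] [0.017, -0.002, 0.017]
.05 [534.6  31.3  50. ] [0.021, -0.003, 0.02]
0 [533.4  33.6  49.3] [0.025, -0.003, 0.024]
-.05 [532.2  36.   48.7] [0.03, -0.003, 0.027]
-.1 [531.   38.3  48.3] [0.034, -0.003, 0.03]
21.025 tcp out 60.48026163817022 [541.1  19.7  55.3] F [ 1.4 -2.2  4.8] 0.6041436261686057
bail_bar [332.4, 150.5] 0.75 [522.5  51.  145.7] out 24.130382791093837
tab_end [350.4, 103.5] 0.62 [522.2  54.4 167.9] out 21.00895413853246
keeper [334.7, 147.2] 0.95 [522.8  51.1 149.1] out 24.22067130521475
lever_end [316.9, 235.7] 0.69 [533.6  30.   46.7] out 47.86884498736035
```

View pics/w5.png

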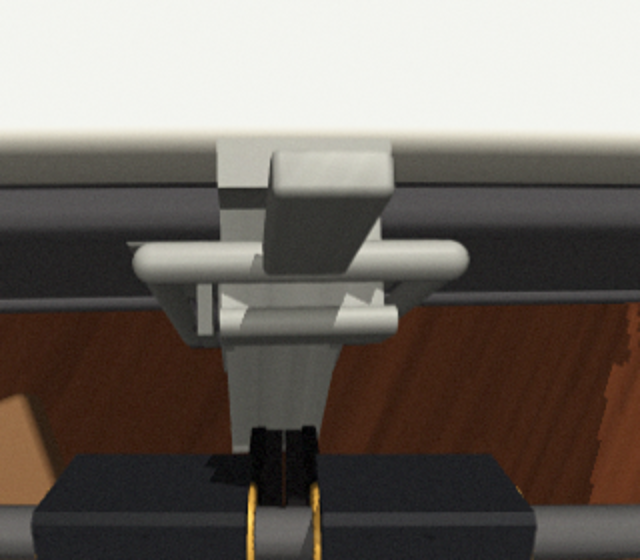

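Call:
move_arm --targets '[{"linear":[0.003,-0.001,0.003],"twist":0},{"linear":[0.006,-0.001,0.005],"twist":0},{"linear":[0.008,-0.001,0.007],"twist":0}]'

```text
clock: 21.65
tcp_pos: [538.2, 24.3, 53.2]
eef_rot: [0.518, 0.832, 0.13, -0.148]
contact_force: [3.7, -4.0, 3.3]
gripper_width: 0.5
finger_force: 2.7
```

Call:
move_arm --targets '[{"linear":[0.002,0,0.002],"twist":0},{"linear":[0.005,0,0.005],"twist":0},{"linear":[0.005,0,0.005],"twist":0}]'

```text
clock: 22.02
tcp_pos: [538.0, 25.2, 52.7]
eef_rot: [0.519, 0.832, 0.13, -0.146]
contact_force: [4.9, -8.9, 6.9]
gripper_width: 0.6
finger_force: 5.8
```

```bash
python3 pr.py .15 .1 .05 0 -.05 -.1
```

```text
22.025 [538.   25.2  52.7] out 54.2 lat 489.8 F [ 4.9 -8.9  6.9]
.15 [537.   26.8  51.8] [0.003, -0.001, 0.003]
.1 [535.8  29.   50.8] [0.007, -0.001, 0.007]
.05 [534.6  31.3  50. ] [0.011, -0.001, 0.01]
0 [533.4  33.6  49.3] [0.015, -0.001, 0.014]
-.05 [532.2  36.   48.7] [0.02, -0.002, 0.017]
-.1 [531.   38.4  48.3] [0.024, -0.002, 0.019]
```

Call:
move_arm --targets '[{"linear":[0.001,0,0.001],"twist":0},{"linear":[0.002,0,0.002],"twist":0},{"linear":[0.002,0,0.002],"twist":0}]'

```text
clock: 22.4
tcp_pos: [537.9, 25.3, 52.6]
eef_rot: [0.519, 0.832, 0.13, -0.146]
contact_force: [5.3, -11.7, 9.9]
gripper_width: 0.6
finger_force: 7.8
```

Call:
move_arm --targets '[{"linear":[0.001,0,0.001],"twist":0},{"linear":[0.002,0,0.002],"twist":0},{"linear":[0.002,0,0.002],"twist":0}]'

```text
clock: 22.78
tcp_pos: [537.7, 25.9, 52.3]
eef_rot: [0.52, 0.832, 0.13, -0.145]
contact_force: [5.0, -13.8, 12.7]
gripper_width: 0.3
finger_force: 9.0
```

Call:
move_arm --targets '[{"linear":[0.001,0,0.001],"twist":0},{"linear":[0.002,0,0.002],"twist":0},{"linear":[0.002,0,0.002],"twist":0}]'

```text
clock: 23.15
tcp_pos: [537.2, 27.0, 51.8]
eef_rot: [0.52, 0.832, 0.13, -0.145]
contact_force: [4.7, -13.9, 13.6]
gripper_width: 0.6
finger_force: 9.2
```

Call:
move_arm --targets '[{"linear":[0.001,0,0.0005],"twist":0},{"linear":[0.003,0,0.001],"twist":0},{"linear":[0.003,0,0.001],"twist":0}]'

```text
clock: 23.52
tcp_pos: [536.0, 29.1, 51.3]
eef_rot: [0.52, 0.832, 0.129, -0.146]
contact_force: [4.9, -8.7, 5.7]
gripper_width: 0.5
finger_force: 5.9
```

Call:
move_arm --targets '[{"linear":[0.001,0,0.0005],"twist":0},{"linear":[0.003,0,0.001],"twist":0},{"linear":[0.003,0,0.001],"twist":0}]'

```text
clock: 23.9
tcp_pos: [534.8, 31.3, 50.8]
eef_rot: [0.519, 0.832, 0.129, -0.146]
contact_force: [5.3, -8.8, 1.7]
gripper_width: 0.4
finger_force: 5.4
```

```bash
python3 pr.py .1 0 -.1
```

```text
23.9 [534.8  31.3  50.8] out 47.3 lat 489.7 F [ 5.3 -8.8  1.7]
.1 [535.8  29.   50.8] [-0.005, -0.0, -0.002]
0 [533.4  33.6  49.3] [0.004, -0.001, 0.005]
-.1 [531.   38.4  48.3] [0.013, -0.001, 0.011]
```

Call:
move_arm --targets '[{"linear":[0.002,0,0.001],"twist":0},{"linear":[0.003,0,0.0015],"twist":0},{"linear":[0.003,0,0.0015],"twist":0}]'

```text
clock: 24.28
tcp_pos: [534.6, 31.7, 50.7]
eef_rot: [0.52, 0.832, 0.129, -0.145]
contact_force: [7.0, -13.3, 2.4]
gripper_width: 0.5
finger_force: 7.2
```

Call:
move_arm --targets '[{"linear":[0.001,0,0.0005],"twist":0},{"linear":[0.002,0,0.001],"twist":0},{"linear":[0.002,0,0.001],"twist":0}]'

```text
clock: 24.65
tcp_pos: [534.6, 31.8, 50.8]
eef_rot: [0.52, 0.832, 0.129, -0.145]
contact_force: [7.2, -14.9, 3.9]
gripper_width: 0.4
finger_force: 8.6
```

Call:
move_arm --targets '[{"linear":[0.001,0,0.0005],"twist":0},{"linear":[0.002,0,0.001],"twist":0},{"linear":[0.002,0,0.001],"twist":0}]'

```text
clock: 25.02
tcp_pos: [534.5, 31.9, 50.8]
eef_rot: [0.52, 0.832, 0.129, -0.144]
contact_force: [9.3, -18.2, 3.5]
gripper_width: 0.5
finger_force: 10.0
```

Call:
move_arm --targets '[{"linear":[0.001,0,0.0005],"twist":0},{"linear":[0.0015,0,0.0007],"twist":0},{"linear":[0.0015,0,0.0007],"twist":0}]'

```text
clock: 25.4
tcp_pos: [534.5, 32.0, 50.8]
eef_rot: [0.521, 0.832, 0.128, -0.143]
contact_force: [9.0, -19.4, 3.2]
gripper_width: 0.3
finger_force: 11.1
```

Call:
move_arm --targets '[{"linear":[-0.02,0,-0.008],"twist":0},{"linear":[-0.1,0,-0.04],"twist":0},{"linear":[-0.16,0,-0.1],"twist":0},{"linear":[-0.22,0,-0.18],"twist":0},{"linear":[-0.22,0,-0.22],"twist":0}]'

```text
clock: 26.02
tcp_pos: [589.9, -96.0, 110.1]
eef_rot: [0.519, 0.831, 0.129, -0.149]
contact_force: [0.5, -0.6, 0.2]
gripper_width: 0.4
finger_force: 0.0
```

```bash
python3 k.py w6; python3 look.py w7 136.5
```

```text
26.075 tcp out 185.849185124864 [590.7 -95.9 112.2] F [ 1.  -1.   1.5] 0.2804375990078341
tab_end [321.2, 70.6] 0.52 [529.2  42.3  33.3] out 34.905257392504694
keeper [319.1, 69.1] 0.31 [527.5  41.4  35.8] out 34.919912098169675
lever_end [319.9, 68.6] 0.61 [527.9  42.1  35.9] out 34.517429637893514
fit [467.4 159.4] 116.36814850286001 q 1.796 lean -177.46
lever_pivot [519.8  53.6  92. ]
lever_end [546.5  -0.2 119.2]
bail_pivot [528.7  35.8  93.1]
bail_bar [500.   93.5  95.7]
tab_end [486.3 121.2  96.9]
keeper [521.1  51.  136.5]
scene lever_pivot [278.1 230.1] 0.64 err [-1.5 -0.7]
scene lever_end [274.6 205.6] 0.65 err [-22.1  39.9]
scene bail_pivot [277.5 233.7] 0.74 err [-8.   3.7]
scene bail_bar [276.9 211.6] 0.76 err [14.5 -1.3]
scene tab_end [271.  200.8] 0.68 err [30.1 -2.6]
scene keeper [274.9 208.9] 0.87 err [-1.9  4.6]
top lever_pivot [381.9 198.7] 0.74 err [-1.1  1.7]
top bail_pivot [375.8 203. ] 0.77 err [14.9 -9.9]
top bail_bar [384.6 195.5] 0.79 err [-25.5  20.7]
top tab_end [386.7 187. ] 0.53 err [-43.2  40.5]
top keeper [383.9 196.6] 0.78 err [ 2.6 -3.7]
wrist lever_pivot [321.9   8. ] 0.84 err [-2.3 -0.3]
wrist lever_end [315.2  72.2] 0.64 err [ 8.9 -1. ]
```

View pics/w6.png

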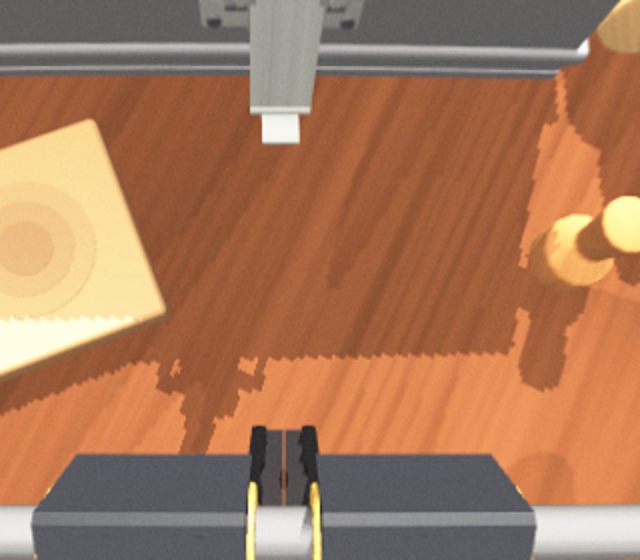

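```bash
python3 - <<'E'
from h import *
c=read_camera("wrist");ex=np.array([.457,-.889])
for u in (308,320,332):
  L=[(lambda P:(round(float(P[:2]@ex-169.3),1),round(float(P[2]),1)))(px2w(c,(u,v))) for v in range(22,92,4)];print(u,L)
  A=np.array([a for a in L[:12] if 36<a[1]<75]);k=np.polyfit(A[:,1],A[:,0],1);print("phi",np.arctan(-k[0]),"q",np.arctan(-k[0])-.2,len(A), "face out at z92",np.polyval(k,92.5))
t=read_camera("top");m=cut_out("damp_box",t)[0]["region"]
v,u=np.where(m);i=np.random.default_rng(0).choice(len(v),1500)
P=np.array([px2w(t,(a,b)) for a,b in zip(u[i],v[i])]);P=P[(P[:,2]>135)&(P[:,2]<153)]
k=np.linalg.lstsq(np.c_[P[:,:2]@ex-276,np.ones(len(P))],P[:,2],rcond=None)[0];print("lid slope",k, len(P))
E
```

```text
308 [(24.4, 82.9), (25.6, 80.4), (26.0, 76.7), (27.4, 74.2), (27.8, 70.1), (28.2, 66.0), (28.5, 61.4), (30.0, 58.6), (30.8, 54.6), (31.5, 50.1), (32.6, 46.2), (33.4, 41.7), (34.4, 37.1), (35.4, 32.4), (36.7, 28.1), (26.3, 0.4), (29.8, -0.7), (33.9, -0.4)]
phi 0.19361474248617733 q -0.006385257513822684 9 face out at z92 23.27738318446715
320 [(24.6, 83.3), (25.6, 80.6), (26.1, 77.0), (27.2, 74.1), (27.6, 70.1), (28.0, 65.8), (28.7, 61.9), (30.0, 58.8), (30.7, 54.5), (31.7, 50.5), (32.2, 45.6), (33.5, 41.8), (34.7, 37.7), (35.6, 32.9), (36.7, 28.0), (39.1, 25.5), (43.1, 26.2), (46.8, 26.2)]
phi 0.1979384869494998 q -0.002061513050500202 9 face out at z92 23.060586677821327
332 [(24.6, 83.6), (26.0, 81.3), (26.6, 77.8), (27.2, 74.3), (27.7, 70.4), (28.2, 66.3), (29.1, 62.6), (29.7, 58.4), (30.6, 54.5), (31.8, 50.9), (32.5, 46.3), (33.6, 42.1), (34.6, 37.7), (35.6, 32.9), (36.8, 28.3), (25.9, -0.3), (29.9, -0.5), (34.3, 0.4)]
phi 0.2002130338095448 q 0.00021303380954479367 9 face out at z92 23.128978544009865
lid slope [2.75708392e-04 1.44263074e+02] 1471
```

Lever angle measures q ≈ 0, the lid is level (slope 0.0003) and the robot is clear, so I am handing it in.

```bash
python3 -c "
from plant import *
print(hand_in())"
```

```text
the job is handed in; nothing more can be done
None
```

The job is handed in: the wire loop's bar sits in the keeper, the lever lies on its stop (measured q about 0, peak reading about 22 N against the 30 N limit) and the lid is tight and level; to reach the lever I had to tilt the gripper about 23°, which I did by over-reaching the arm.

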